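# Set the eccentric guide roller to its gap gauge

### The arm

A 6-joint arm with a two-finger parallel gripper is mounted at the origin on the work surface. World frame = base frame: x ahead of the robot, y to its left, z up, the work surface at z = 0. Lengths are in mm, angles in rad, forces in N, time in s.
With the tool pointing down it reaches from about 375 to 975 mm from the base axis. Payload 3.8 kg.
Tool frame: the origin (TCP) lies on the mounting face of the last link; the fingertips stand 173 mm ahead of it and the grasp point (between the pads) lies 155 mm ahead of it; z points along the fingers, y is the direction in which the jaws open and shut (so a half turn about z gives the same grasp; the last joint's range is limited). The gripper opens to 85 mm and grips with 20 to 120 N. Pads are 22 mm wide; open, the fingers measure 114 mm over their backs; the gripper's body (76 mm by 85 mm) begins 54 mm behind the grasp point. The pads swing forward as they close: fully open they stand 13 mm farther back than shut.
Start: joints at [1.159, 0.264, 1.604, -0, 1.274, -0.037], TCP at [247.106, 628.139, 404.68] pointing down, gripper open.
Joint ranges: [-2.63, 2.63], [-0.94, 2.18], [0.31, 2.57], [-1.31, 4.45], [0, 2.66], [-2.55, 2.55]. Speed limits (rad/s): [2.57, 2.57, 3.14, 3.14, 3.14, 3.14].

### API

Orientations are given as a rotation vector (axis times angle).
In Python, from station import state, read_camera, camera_params, finish_job gives the robot as it stands.
- The arm moves only by the tool carry_out, never from a script. Its argument "motion" is one flat list of numbers, 7 for each row, row after row: the finger opening in cm, from 0 to 8.54, then the shift along the world's x, y, z in cm, then the turn, a rotation vector about the world's x, y, z in degrees. A call has exactly 8 rows; each row is the pose to reach, as a shift and turn from the pose commanded when the call began; what a row does not reach only later rows make up. A row lasts 1/10 s, in which the tool goes at most 50 mm and 8.59 degrees, less where a joint would pass 70% of its speed; a pose out of reach is approached as far as the arm can. A call with a gripper value outside its range is refused whole. The fingers move at their own pace and stop on an object; the grip force is fixed at half the most. Time passes only in rows, so rows that repeat a pose let the fingers close, or fill a call up. It gives the time, the measured TCP pose, the force and the opening at its end, in the units of the state.
- state(): the state, without advancing time (a new reading comes with each control period).
- read_camera(name): name is "side" or "top"; returns the picture (480x640x3 uint8, blue, green, red); there is no depth.
- camera_params(name): a dict with "fx", "fy", "cx", "cy" (pixels), "xyz" and "rotation" of the camera in the world. Camera axes: x right, y up, looking along -z (the intrinsics and any distortion apply to the point x, -y, -z); pixel columns grow to the right and rows downward; lengths in mm; the calibration is good to about 2 mm. A picture is of the moment at which its call begins. camera_params takes no time and is no camera call.
- finish_job(): hands the job in, once; it reports no verdict.
The state is a dict: "time_s": time; "joint_positions": joint angles; "qvel": joint speeds; "joint_efforts": joint torques, N m; "eef_pos": TCP position; "ee_rot": TCP orientation; "wrist_force": force on the tool from outside, world axes, zero at the start; "ft_torque": the same for the moment, N m; "opening": finger opening in mm.
Only numpy, scipy, OpenCV 4.12 (cv2) and the standard library are available. Lean on these libraries where they do the work, as an engineer would, in place of code of your own. Each camera call takes 0.05 s, during which the arm holds its last target.

### The job

Take the steel gap gauge from its rack and stand it upright on the mount plate, fully home in the gap between the roller and the sprung shoe. Then turn the eccentric hex bolt until the roller nips the gauge so that it just slides: once the bolt is let go, draw the gauge up a good centimetre (without taking it out of the gap) to feel a light drag of about 6 N beyond its own weight, readjusting if it runs loose or sticks. Finally push it fully home again and leave it there, nipped, with your hands off; never jam the roller hard on the gauge and leave the other objects alone.

Things in the scene. Friction and masses are not known exactly. Their poses are not given: they have to be found in the camera images.
- mount: Aluminium plate 178 x 150 x 10 mm fixed to the bench (x -58 to +120, y -75 to +75 mm), carrying roller and rail. Origin at its underside on the vertical bolt axis; x points to the shoe, z up. The gauge must stand on its upper face, 10 mm above the origin. Behind the shoe is a low rail, top at 42 mm, with a 26 mm wide bracket up to 82 mm.
- shoe_nominal (a point): Point fixed on the plate's upper face, 57 mm from the bolt axis: nominal foot of the shoe's flat face. The real face is up to 4 mm nearer or farther in x (set by hand, not reported). Shoe: dark steel block 28 mm wide (y), 18 mm thick, top 87 mm above the mount's underside; it gives way along +x on a spring, 3 N per mm, no preload, 8 mm at most.
- bolt_head (a point): Top of the steel hex head, on the bolt axis, 85 mm above the bench. Head 30 mm across flats, from 49 to 85 mm; flats face this frame's x and every 60 deg. Roller centre lies 10 mm from the axis along this +x: farthest from the shoe at the start (within 0.3 rad). Turns either way without end, stiffly (0.2 N m), and stays. Right setting: about 1.1 to 2.8 rad from the start.
- roller: Black guide roller, 84 mm diameter, from 15 to 45 mm above the mount's underside, under the hex head; it spins freely on the eccentric bolt. Origin at the centre of its underside.
- gauge: Plain steel block 14 mm thick (x), 44 wide (y), 80 tall (z), 0.11 to 0.18 kg, origin at the centre of its underside. Stands by itself. In the gap its x lies along the mount's x (either way round), centred in y within 10 mm; only its narrow edges can be gripped there, as the shoe is as high. Friction on roller and shoe about 0.6 (+-20 percent): a drag of 6 N is a nip of about 5 to 6 N.
- rack: Grey plastic gauge rack fixed to the bench: floor 60 x 94 x 10 mm and two cheeks, 36 mm (x) by 20 mm (y), up to 90 mm high, flanking the gauge's narrow edges with 4 mm clearance, so that only its broad faces can be gripped there; set it down on the bench to take it the other way. Open on both x sides. Origin at the centre of its underside.
- motor: Bystander: a small square stepper motor, 42 x 42 x 42 mm, with a short shaft upward. Origin at its underside. Leave alone.
- spare_tyre: Bystander: a loose black ring, 84 mm outside, 28 mm high, lying flat. Origin at the centre of its underside. Leave alone.
- spanner: Bystander: an open spanner 160 mm long lying flat. Leave alone.
There are look-alikes about, which are no part of the job. What is shaped like the mount but green or yellow is not meant. Leave any blue look-alike of the gauge alone.

How it is judged:
By the outcome, as a careful person would: the job done as asked, in the order asked, and still so for the second after the job is handed in, with the robot touching nothing.
It also fails if it takes over 72 s, if anything falls off the work surface, if the arm or the gripper's body presses on something with over 40 N, if the wrist force passes 120 N, or if a joint passes its speed limit or range.

## Working session

There is one attempt and no reset: what is moved stays moved. The work goes in short steps, Python scripts to look and compute and a tool call to move; the robot and the scene stay as the last step left them, time stands still between calls to the robot, and variables do not carry over. Pictures are saved under pics/ and viewed, and the job is handed in when it is done.

Besides the shell and the picture viewer there is one more tool, called after "Request:" by a JSON object that holds its "api" and its "payload", one argument or row to a line. carry_out: Moves the arm, as the interface text tells. Its arguments: {"type":"object","properties":{"motion":{"type":"array","items":{"type":"number"}}},"required":["motion"]}

```bash
ls; mkdir -p pics; python3 - <<'E'
from station import *
import cv2
s=state();print(s)
for n in("side","top"):
    cv2.imwrite(f"pics/{n}0.png",read_camera(n));print(n,camera_params(n))
E
```

```text
pics
{'time_s': 0.0, 'joint_positions': array([ 1.15912349e+00,  2.64735831e-01,  1.60537196e+00,  8.59873672e-07,
        1.27370020e+00, -3.68962538e-02]), 'qvel': array([0.00210301, 0.00015722, 0.00086931, 0.00075686, 0.00086166,
       0.00033414]), 'joint_efforts': array([-1.93961954e-03, -5.15110695e+01, -3.67311358e+01, -1.33119090e-05,
        1.30011037e-02, -5.63661928e-06]), 'eef_pos': array([246.95444834, 627.83115931, 403.37437265]), 'ee_rot': array([-0.58516655, -3.08610959,  0.00339188]), 'wrist_force': array([-0.08605341, -1.24752141,  0.70821196]), 'ft_torque': array([-0.03840719,  0.02275069,  0.02976494]), 'opening': 85.58800451389101}
side {'fx': 442.17884406996836, 'fy': 442.17884406996836, 'cx': 316.36953727909844, 'cy': 233.20075667592914, 'xyz': array([ 192.45984539, -509.08850092,  713.64737426]), 'rotation': array([ 0.69002653, -0.23618991, -0.62058312])}
top {'fx': 492.8298799770468, 'fy': 492.8298799770468, 'cx': 319.41834003429085, 'cy': 242.2573610194751, 'xyz': array([ 367.52856168,  -74.44098066, 1195.96635726]), 'rotation': array([ 0.10158584, -0.08201376, -1.5893357 ])}
```

View pics/side0.png

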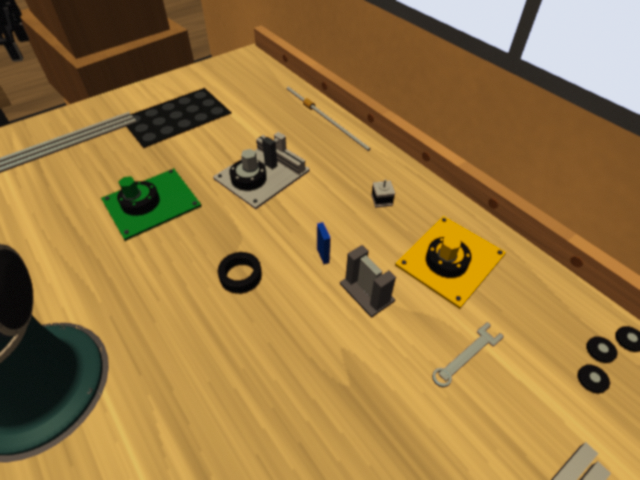

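View pics/top0.png

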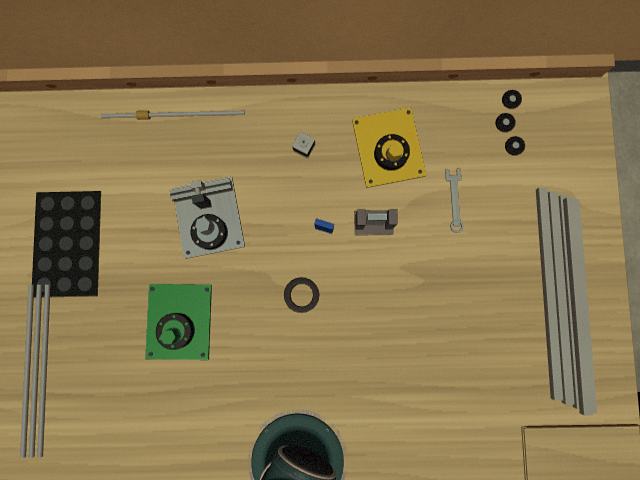

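```bash
cat > h.py <<'E'
import numpy as np,cv2
from scipy.spatial.transform import Rotation as R
from station import *
def ray(n,uv):
    p=camera_params(n);u,v=uv
    d=np.array([(u-p['cx'])/p['fx'],-(v-p['cy'])/p['fy'],-1.])
    return np.array(p['xyz']),R.from_rotvec(p['rotation']).apply(d)
def onz(n,uv,z):
    o,d=ray(n,uv);return o+d*(z-o[2])/d[2]
def proj(n,P):
    p=camera_params(n);q=R.from_rotvec(p['rotation']).inv().apply(np.atleast_2d(P)-p['xyz'])
    return np.c_[p['cx']-p['fx']*q[:,0]/q[:,2],p['cy']+p['fy']*q[:,1]/q[:,2]]
def tri(a,b):
    o1,d1=ray('side',a);o2,d2=ray('top',b)
    t=np.linalg.lstsq(np.c_[d1,-d2],o2-o1,rcond=None)[0]
    p,q=o1+t[0]*d1,o2+t[1]*d2;return (p+q)/2,np.linalg.norm(p-q)
def crop(img,x,y,w,h,k,out):
    cv2.imwrite(out,cv2.resize(img[y:y+h,x:x+w],None,fx=k,fy=k,interpolation=cv2.INTER_CUBIC))
E
python3 - <<'E'
from h import *
t=cv2.imread('pics/top0.png');s=cv2.imread('pics/side0.png')
k=6
a=[cv2.resize(i,(400,300),interpolation=cv2.INTER_CUBIC) for i in (t[170:266,160:288][:, :],t[190:250,336:416],s[120:216,200:328],s[235:325,325:445])]
cv2.imwrite('pics/c0.png',np.vstack([np.hstack(a[:2]),np.hstack(a[2:])]))
E
```

```text
(no output)
```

View pics/c0.png

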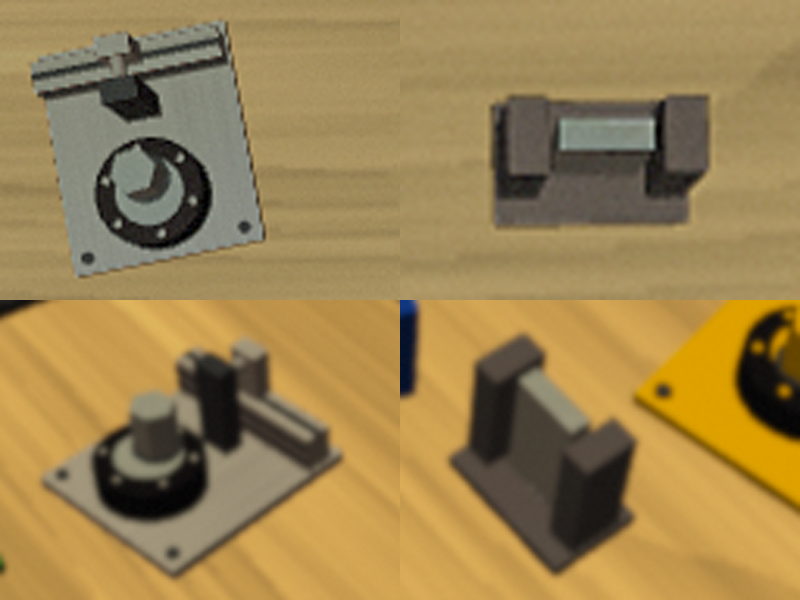

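```bash
python3 - <<'E'
from h import *
def mask(n,roi):
    i=cv2.imread(f'pics/{n}0.png');x,y,w,h=roi
    hsv=cv2.cvtColor(i,cv2.COLOR_BGR2HSV);m=np.zeros(i.shape[:2],np.uint8)
    m[y:y+h,x:x+w]=((hsv[y:y+h,x:x+w,1]<95)*255).astype(np.uint8)
    m=cv2.morphologyEx(m,cv2.MORPH_CLOSE,np.ones((3,3)))
    c=max(cv2.findContours(m,0,1)[0],key=cv2.contourArea);return c
out=[]
for n,roi in(('top',(160,168,100,100)),('side',(205,125,115,90)),('top',(345,198,60,45)),('side',(332,240,70,80))):
    c=mask(n,roi);h=cv2.convexHull(c);a=cv2.approxPolyDP(h,2,True)[:,0]
    print(n,a.tolist())
    i=cv2.imread(f'pics/{n}0.png');x,y,w,hh=roi
    j=cv2.resize(i[y:y+hh,x:x+w],None,fx=4,fy=4,interpolation=cv2.INTER_CUBIC)
    cv2.polylines(j,[((a-[x,y])*4+2).astype(int)],True,(0,0,255),1);out.append(cv2.resize(j,(400,300)))
cv2.imwrite('pics/c1.png',np.vstack([np.hstack(out[:2]),np.hstack(out[2:])]))
E
```

```text
top [[231, 176], [243, 246], [184, 258], [170, 190], [190, 181]]
side [[308, 168], [256, 207], [214, 177], [258, 138], [277, 133], [284, 136]]
top [[396, 209], [397, 223], [392, 234], [355, 234], [355, 211]]
side [[360, 247], [394, 277], [393, 300], [372, 315], [341, 283], [349, 254]]
```

View pics/c1.png

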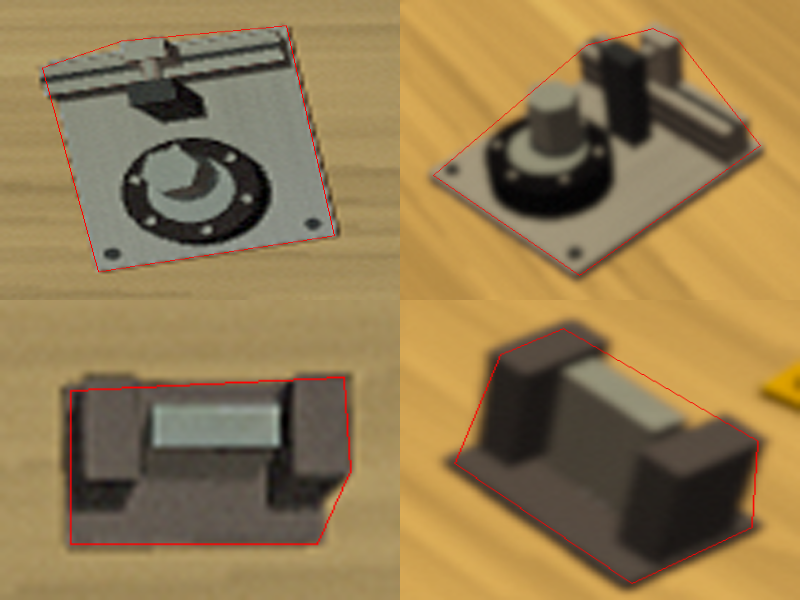

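```bash
python3 - <<'E'
from h import *
np.set_printoptions(precision=1,suppress=True)
for n,l in(('top',[(243.8,246.5),(184,258)]),('side',[(213.7,177.8),(255.7,207.8),(308.8,169.2)])):
    for uv in l: print(n,uv,onz(n,uv,10))
t=cv2.imread('pics/top0.png');s=cv2.imread('pics/side0.png')
def big(i,x,y,w,h,k,o):
    j=cv2.resize(i[y:y+h,x:x+w],None,fx=k,fy=k,interpolation=cv2.INTER_CUBIC)
    for q in range(0,w,5): cv2.line(j,(q*k,0),(q*k,6 if q%10 else 12),(0,0,255),1); 
    for q in range(0,h,5): cv2.line(j,(0,q*k),(6 if q%10 else 12,q*k),(0,0,255),1)
    cv2.imwrite(o,j)
big(t,180,175,66,74,8,'pics/d1.png');big(s,225,130,66,72,8,'pics/d2.png')
big(t,345,200,60,42,12,'pics/d3.png');big(s,332,240,72,80,7,'pics/d4.png')
E
```

```text
top (243.8, 246.5) [500.1 122.5  10. ]
top (184, 258) [475.2 267.8  10. ]
side (213.7, 177.8) [477.3 262.7  10. ]
side (255.7, 207.8) [503.6 118.5  10. ]
side (308.8, 169.2) [675.4 152.   10. ]
```

View pics/d1.png

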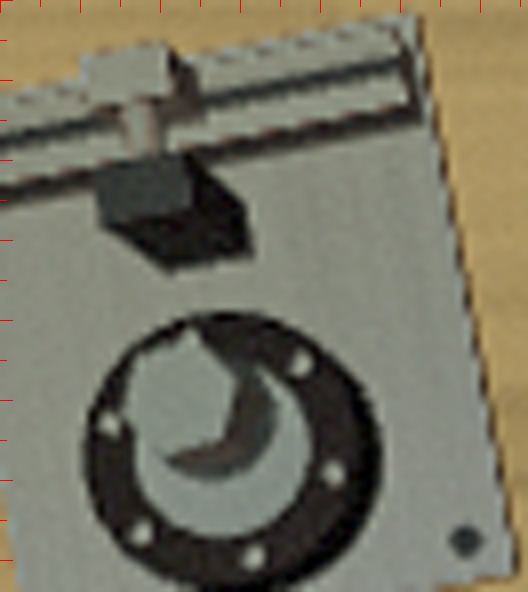

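View pics/d2.png

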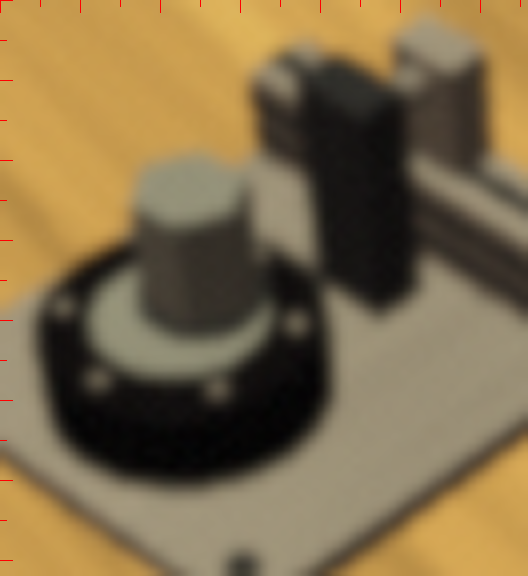

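View pics/d3.png

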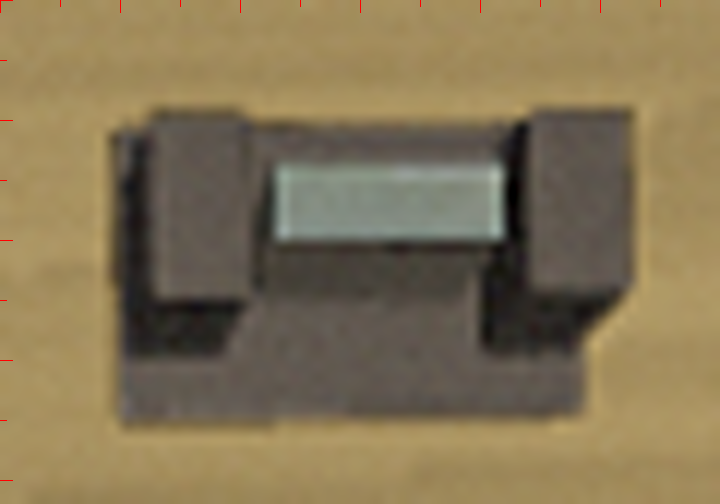

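View pics/d4.png

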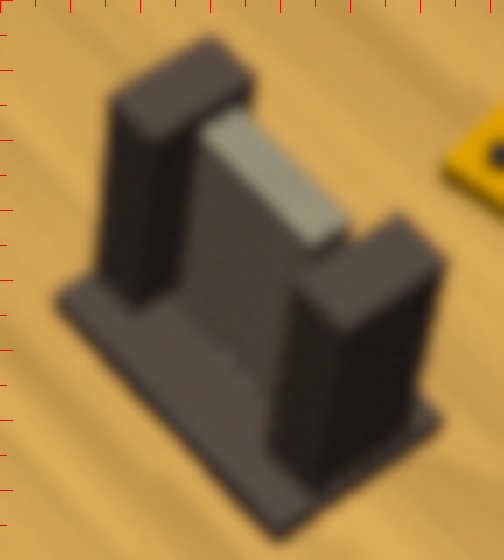

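```bash
python3 - <<'E'
from h import *
np.set_printoptions(precision=1,suppress=True)
f=lambda x,y,k,ox,oy:(ox+x/k-.5,oy+y/k-.5)
T=lambda x,y:f(x,y,8,180,175); S=lambda x,y:f(x,y,8,225,130)
T2=lambda x,y:f(x,y,12,345,200); S2=lambda x,y:f(x,y,7,332,240)
print('cornA',tri((255.7,207.8),(243.8,246.5)),'cornB',tri((213.7,177.8),(184,258)))
print('bolt',tri(S(195,190),T(179,396)),onz('top',T(179,396),85),onz('side',S(195,190),85))
print('gauge ctr',tri(S2(275,177),T2(390,202)))
for a,b in(((200,128),(277,240)),((240,108),(277,165)),((352,220),(503,165)),((310,250),(503,240))): print(' g corner',tri(S2(*a),T2(*b)),onz('top',T2(*b),90)[:2],onz('side',S2(*a),90)[:2])
H=np.array([onz('top',T(*p),85)[:2] for p in((192,330),(237,380),(222,440),(165,460),(122,415),(133,350))])
c=H.mean(0);d=H-c;print('hex',c,np.hypot(*d.T),np.degrees(np.arctan2(d[:,1],d[:,0])))
# shoe foot front bottom corners z=10 ; top front edge z=87
for nm,n,z,ps in(('top foot','top',10,[T(172,272),T(252,255)]),('top topface','top',87,[T(110,222),T(195,205),T(180,150),T(98,165)]),('side foot','side',10,[S(325,278),S(382,313)]),('side topedge','side',87,[S(312,95),S(375,118)])):
    for p in ps: print(nm,onz(n,p,z))
for p in(( 355.5,234.5-.5),(393,233.5)): print('rack near edge z10',onz('top',p,10))
print([onz('side',S2(*p),10) for p in((58,300),(280,535),(440,420))])
E
```

```text
cornA (array([502.7, 122. ,   7.1]), np.float64(4.888664059953124)) cornB (array([477.3, 268.4,   5.5]), np.float64(3.814709331411208))
bolt (array([546.9, 205.1,  86.2]), np.float64(3.509973445411282)) [545.5 206.1  85. ] [549.2 205.7  85. ]
gauge ctr (array([ 554.2, -194.2,   90.5]), np.float64(1.4963982554156086))
 g corner (array([ 547.2, -172.6,   93.7]), np.float64(2.2715092714176217)) [ 546.8 -172.3] [ 550.4 -171.1]
 g corner (array([ 561.4, -172.9,   91.5]), np.float64(1.126941291975681)) [ 561.2 -172.7] [ 562.8 -172.3]
 g corner (array([ 560.7, -215.7,   90.4]), np.float64(1.2453255213532315)) [ 560.2 -215.4] [ 561.5 -215.8]
 g corner (array([ 546.7, -215.5,   89.1]), np.float64(1.6645818440346374)) [ 545.9 -214.9] [ 547.  -216.3]
hex [545.6 206.2] [19.3 17.3 18.1 18.8 17.  18.9] [ -11.1  -75.9 -136.1  168.6  107.9   44.2]
top foot [596.  227.5  10. ]
top foot [600.8 202.9  10. ]
top topface [596.2 225.8  87. ]
top topface [600.6 201.4  87. ]
top topface [616.8 205.9  87. ]
top topface [612.9 229.5  87. ]
side foot [601.2 230.9  10. ]
side foot [606.1 206.9  10. ]
side topedge [597.4 220.   87. ]
side topedge [606.  200.3  87. ]
rack near edge z10 [ 524.8 -149.    10. ]
rack near edge z10 [ 524.1 -239.8   10. ]
[array([ 525.8, -149.4,   10. ]), array([ 525. , -241.3,   10. ]), array([ 582.6, -241. ,   10. ])]
```

```bash
python3 - <<'E'
from h import *
np.set_printoptions(precision=3,suppress=True)
s=state();print(R.from_rotvec(s['ee_rot']).as_matrix())
for n,p in(('tyre',(302,295)),('blue',(324,226)),('motor',(303,145))): print(n,onz('top',p,20))
E
```

```text
[[-0.931  0.366 -0.001]
 [ 0.366  0.931 -0.002]
 [ 0.    -0.002 -1.   ]]
tyre [380.219 -17.34   20.   ]
blue [544.612 -73.002  20.   ]
motor [747.135 -25.538  20.   ]
```

Request:
{"api": "carry_out", "payload": {
  "motion": [8.5,14,-37,0,0,0,-62,8.5,14,-37,0,0,0,-62,8.5,14,-37,0,0,0,-62,8.5,14,-37,0,0,0,-62,8.5,14,-37,0,0,0,-62,8.5,14,-37,0,0,0,-62,8.5,14,-37,0,0,0,-62,8.5,14,-37,0,0,0,-62]
}}

```text
time_s: 0.9
eef_pos: [387.1, 256.0, 404.3]
ee_rot: [2.096, 2.34, -0.001]
wrist_force: [1.5, 0.0, 0.8]
opening: 85.3
```

Request:
{"api": "carry_out", "payload": {
  "motion": [8.5,14,-37,0,0,0,-6,8.5,14,-37,0,0,0,-6,8.5,14,-37,0,0,0,-6,8.5,14,-37,0,0,0,-6,8.5,14,-37,0,0,0,-6,8.5,14,-37,0,0,0,-6,8.5,14,-37,0,0,0,-6,8.5,14,-37,0,0,0,-6]
}}

```text
time_s: 1.7
eef_pos: [527.3, -114.2, 404.3]
ee_rot: [-2.212, -2.231, 0.0]
wrist_force: [1.0, 1.0, 0.4]
opening: 85.4
```

Request:
{"api": "carry_out", "payload": {
  "motion": [7,2.7,-8,-4,0,0,0,7,2.7,-8,-9,0,0,0,7,2.7,-8,-12.4,0,0,0,7,2.7,-8,-12.4,0,0,0,7,2.7,-8,-12.4,0,0,0,7,2.7,-8,-12.4,0,0,0,7,2.7,-8,-12.4,0,0,0,7,2.7,-8,-12.4,0,0,0]
}}

```text
time_s: 2.5
eef_pos: [555.1, -191.5, 283.6]
ee_rot: [2.207, 2.23, 0.003]
wrist_force: [-0.8, -0.0, -0.0]
opening: 69.8
```

```bash
python3 - <<'E'
from h import *
t=read_camera('top');s=read_camera('side');cv2.imwrite('pics/top1.png',t);cv2.imwrite('pics/side1.png',s)
a=cv2.resize(t[160:280,310:450],(400,343));b=cv2.resize(s[190:330,310:450],(400,400))
print(state()['eef_pos'])
cv2.imwrite('pics/e1.png',cv2.copyMakeBorder(np.hstack([cv2.copyMakeBorder(a,0,57,0,0,0),b]),0,0,0,0,0))
E
```

```text
[ 554.71922018 -191.50145339  282.73215935]
```

View pics/e1.png

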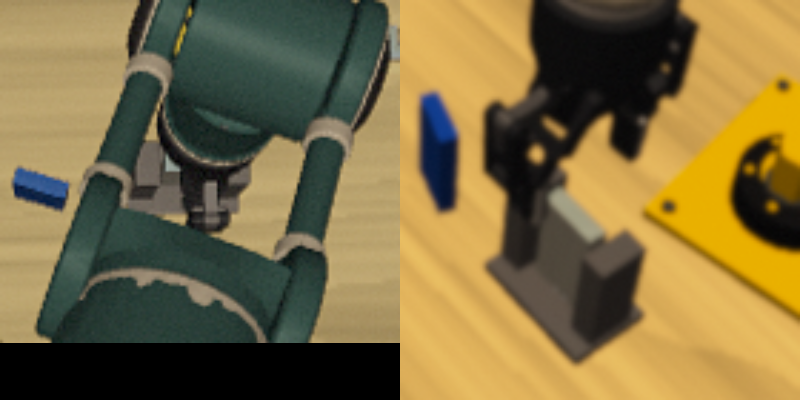

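```bash
python3 - <<'E'
from h import *
P=proj('side',[[554.7+dx,-191.5,z] for dx in(-42,42) for z in (112,118)])
print(((P-[310,190])*400/140+[400,0]).round())
E
```

```text
[[521. 223.]
 [521. 217.]
 [624. 157.]
 [626. 151.]]
```

Request:
{"api": "carry_out", "payload": {
  "motion": [7,0,-0.25,-3,0,0,0,7,0,-0.25,-5.6,0,0,0,7,0,-0.25,-5.6,0,0,0,0,0,-0.25,-5.6,0,0,0,0,0,-0.25,-5.6,0,0,0,0,0,-0.25,-5.6,0,0,0,0,0,-0.25,-5.6,0,0,0,0,0,-0.25,-5.6,0,0,0]
}}

```text
time_s: 3.4
eef_pos: [554.9, -194.7, 226.3]
ee_rot: [2.209, 2.23, 0.002]
wrist_force: [-0.4, -0.9, 5.5]
opening: 13.1
```

Request:
{"api": "carry_out", "payload": {
  "motion": [0,0,0,2,0,0,0,0,0,0,5,0,0,0,0,0,0,9,0,0,0,0,-4,0,9,0,0,0,0,-9,0,9,0,0,0,0,-9.5,0,9,0,0,0,0,-9.5,0,4,0,0,0,0,-9.5,0,0.5,0,0,0]
}}

```text
time_s: 4.2
eef_pos: [458.5, -194.3, 229.0]
ee_rot: [2.211, 2.23, 0.001]
wrist_force: [-0.6, -0.1, -2.0]
opening: 13.3
```

```bash
python3 - <<'E'
from h import *
s=read_camera('side');cv2.imwrite('pics/side2.png',s)
st=state();print(st['eef_pos'],st['wrist_force'],st['opening'])
crop(s,270,210,130,120,5,'pics/e2.png')
E
```

```text
[ 455.57484529 -192.86424791  222.70022242] [-2.49500544  0.78831459 -5.02743585] 13.343908849915017
```

View pics/e2.png

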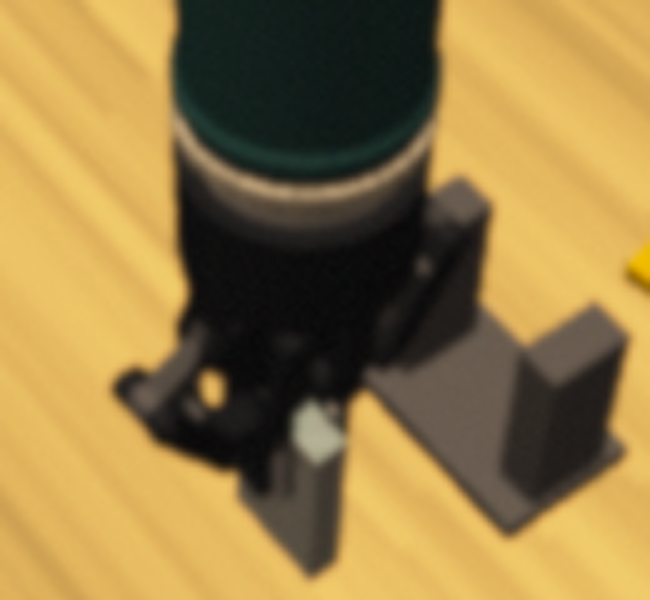

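Request:
{"api": "carry_out", "payload": {
  "motion": [0,0,0,0,0,0,0,0,0,0,-0.5,0,0,0,0,0,0,-1,0,0,0,0,0,0,-1.3,0,0,0,0,0,0,-1.4,0,0,0,0,0,0,-1.45,0,0,0,0,0,0,-1.5,0,0,0,0,0,0,-1.5,0,0,0]
}}

```text
time_s: 5.05
eef_pos: [459.6, -194.6, 216.3]
ee_rot: [2.21, 2.231, 0.001]
wrist_force: [-2.9, 1.9, 6.5]
opening: 13.7
```

```bash
python3 - <<'E'
from h import *
st=state();print(st['eef_pos'],st['wrist_force'],st['opening'],R.from_rotvec(st['ee_rot']).as_matrix().round(3))
E
```

```text
[ 459.64903763 -194.56497895  216.29805608] [-2.88310323  1.8606446   6.51719042] 13.709953695011784 [[-0.009  1.     0.001]
 [ 1.     0.009 -0.   ]
 [-0.     0.001 -1.   ]]
```

Request:
{"api": "carry_out", "payload": {
  "motion": [5,0,0,0,0,0,0,5,0,0,0,0,0,0,5,0,0,0,0,0,0,5,0,0,3,0,0,0,5,0,0,7,0,0,0,7,0,0,10,0,0,-8,7,0,0,10,0,0,-16,7,0,0,10,0,0,-24]
}}

```text
time_s: 5.85
eef_pos: [459.7, -194.6, 316.4]
ee_rot: [2.629, 1.714, 0.003]
wrist_force: [0.0, -0.1, -1.1]
opening: 69.8
```

Request:
{"api": "carry_out", "payload": {
  "motion": [7,0,0,0,0,0,-8,7,0,0,0,0,0,-16,7,0,0,0,0,0,-24,7,0,0,0,0,0,-32,7,0,0,0,0,0,-40,7,0,0,0,0,0,-48,7,0,0,0,0,0,-56,7,0,0,0,0,0,-64]
}}

```text
time_s: 6.65
eef_pos: [459.0, -194.3, 314.4]
ee_rot: [-3.141, -0.06, 0.0]
wrist_force: [0.5, -0.4, 0.9]
opening: 70.0
```

```bash
python3 - <<'E'
from h import *
s=read_camera('side');cv2.imwrite('pics/side3.png',s);t=read_camera('top');cv2.imwrite('pics/top3.png',t)
st=state();print(st['eef_pos'],st['wrist_force'],st['opening'],R.from_rotvec(st['ee_rot']).as_matrix().round(3))
a=cv2.resize(s[210:330,270:400],(520,480));b=cv2.resize(t[200:300,330:400],(280,400))
cv2.imwrite('pics/e3.png',np.hstack([a,cv2.copyMakeBorder(b,0,80,0,0,0)]))
E
```

```text
[ 459.03057011 -194.34860244  314.46191678] [-0.13968552 -0.80423198  0.807348  ] 69.91417308512035 [[ 0.999  0.044 -0.   ]
 [ 0.044 -0.999  0.   ]
 [-0.    -0.    -1.   ]]
```

View pics/e3.png

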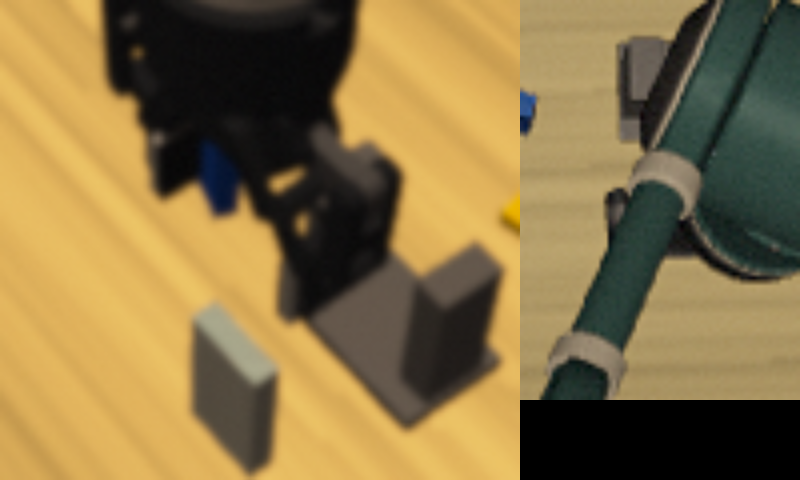

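Request:
{"api": "carry_out", "payload": {
  "motion": [7,0,0,-3,0,0,-2,7,0,0,-7,0,0,-2,7,0,0,-9.8,0,0,-2,7,0,0,-9.8,0,0,-2,0,0,0,-9.8,0,0,-2,0,0,0,-9.8,0,0,-2,0,0,0,-9.8,0,0,-2,0,0,0,-9.8,0,0,-2]
}}

```text
time_s: 7.55
eef_pos: [460.1, -194.8, 218.5]
ee_rot: [3.14, 0.015, 0.005]
wrist_force: [-0.2, 0.6, 4.9]
opening: 43.2
```

```bash
python3 - <<'E'
from h import *
st=state();print(st['eef_pos'],st['wrist_force'],st['opening'],R.from_rotvec(st['ee_rot']).as_matrix().round(3))
E
```

```text
[ 460.09230578 -194.80965743  218.5364684 ] [-0.21862809  0.63494929  4.89308024] 43.24073636863542 [[ 1.     0.01   0.003]
 [ 0.01  -1.    -0.002]
 [ 0.003  0.002 -1.   ]]
```

Request:
{"api": "carry_out", "payload": {
  "motion": [0,0,0,4,0,0,0,0,0,0,8,0,0,0,0,0,2,11,0,0,2,0,3,6.5,11,0,0,4,0,5,11,11,0,0,6,0,7,15.5,11,0,0,8,0,9,20,11,0,0,10,0,9,20,11,0,0,10]
}}

```text
time_s: 8.35
eef_pos: [550.8, 10.4, 327.7]
ee_rot: [-3.126, -0.298, -0.005]
wrist_force: [1.8, -1.1, -0.9]
opening: 43.0
```

Request:
{"api": "carry_out", "payload": {
  "motion": [0,0,4,0,0,0,0,0,1,8.5,0,0,0,0,0,2,13,0,0,0,0,0,3,17,0,0,0,0,0,4,20,0,0,0,0,0,4.2,20.9,0,0,0,0,0,4.2,20.9,0,0,0,0,0,4.2,20.9,0,0,0,0]
}}

```text
time_s: 9.15
eef_pos: [590.8, 213.6, 326.5]
ee_rot: [3.127, 0.288, -0.002]
wrist_force: [-0.1, -0.1, -1.9]
opening: 43.3
```

```bash
python3 - <<'E'
from h import *
s=read_camera('side');cv2.imwrite('pics/side4.png',s);t=read_camera('top');cv2.imwrite('pics/top4.png',t)
st=state();print(st['eef_pos'],st['wrist_force'],st['opening'],R.from_rotvec(st['ee_rot']).as_matrix().round(3))
crop(s,210,90,120,120,5,'pics/e4.png');crop(t,150,150,110,120,4,'pics/e4t.png')
E
```

```text
[590.80258117 213.07939553 326.54680582] [-0.31093355 -0.56680107 -2.14954679] 42.93879067846569 [[ 0.983  0.181 -0.001]
 [ 0.181 -0.983 -0.001]
 [-0.001  0.001 -1.   ]]
```

View pics/e4.png

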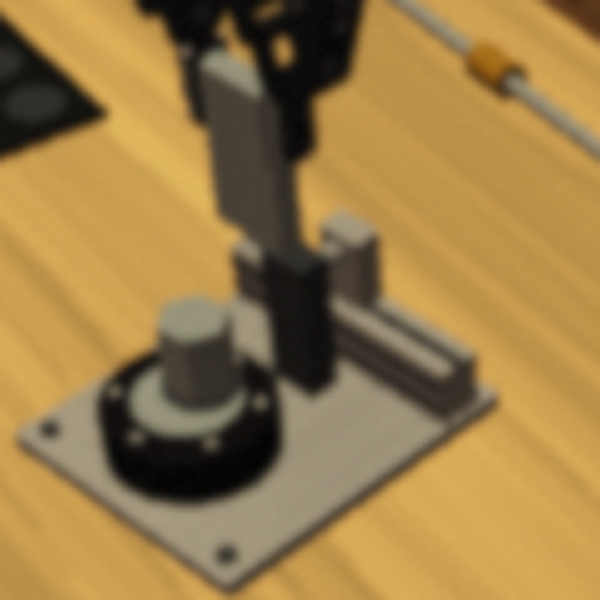

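View pics/e4t.png

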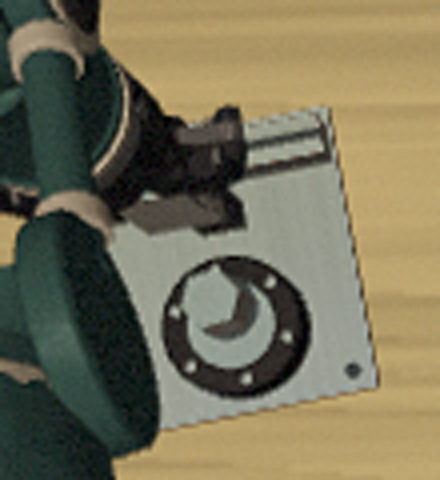

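```bash
python3 - <<'E'
from h import *
np.set_printoptions(precision=1,suppress=True)
c=np.array([590.8,213.1]);a=np.radians(10.4);Rm=np.array([[np.cos(a),-np.sin(a)],[np.sin(a),np.cos(a)]])
P=[];
for z in(108,188):
  for q in((-7,22),(-7,-22),(7,-22),(7,22)): P.append([*(c+Rm@q),z])
print('side',((proj('side',P)-[210,90]+.5)*5)); print('top',((proj('top',P)-[150,150]+.5)*4))
t=cv2.imread('pics/top4.png');crop(t,175,170,45,45,16,'pics/e5t.png')
E
```

```text
side [[217.1 221.2]
 [284.3 262. ]
 [307.2 247.7]
 [240.  207.5]
 [197.4  65.4]
 [268.5 105.6]
 [293.   91.5]
 [221.9  51.9]]
top [[151.2 232.3]
 [228.  216.7]
 [223.7 192.8]
 [147.  208.3]
 [108.3 203.8]
 [191.1 187. ]
 [186.5 161.3]
 [103.8 178. ]]
```

View pics/e5t.png

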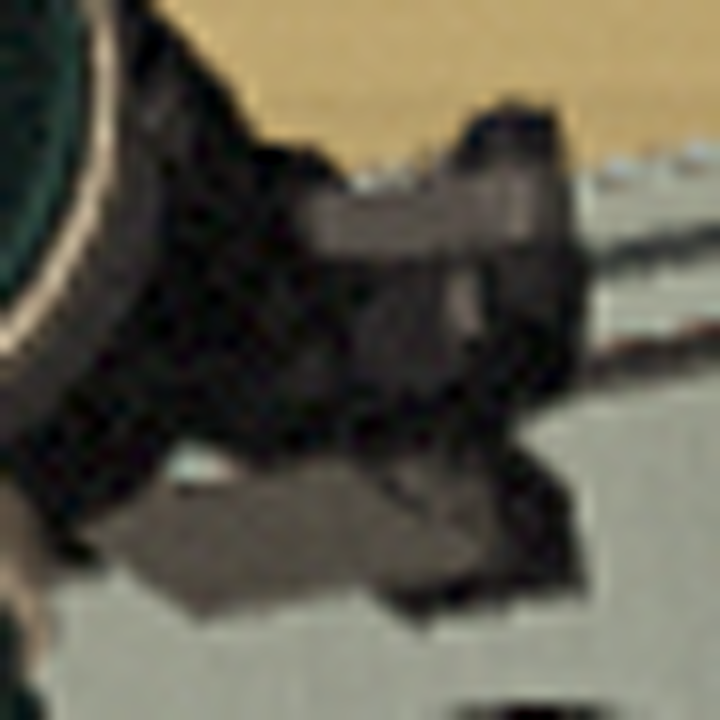

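Request:
{"api": "carry_out", "payload": {
  "motion": [0,-0.2,0,-2,0,0,0,0,-0.2,0,-4,0,0,0,0,-0.2,0,-5.5,0,0,0,0,-0.2,0,-7,0,0,0,0,-0.2,0,-8,0,0,0,0,-0.2,0,-9,0,0,0,0,-0.2,0,-9.3,0,0,0,0,-0.2,0,-9.3,0,0,0]
}}

```text
time_s: 10.05
eef_pos: [589.1, 214.6, 233.2]
ee_rot: [3.128, 0.288, -0.001]
wrist_force: [-0.1, 0.5, -2.7]
opening: 43.3
```

```bash
python3 - <<'E'
from h import *
s=read_camera('side');cv2.imwrite('pics/side5.png',s);t=read_camera('top')
st=state();print(st['eef_pos'],st['wrist_force'],st['ft_torque'],st['opening'])
crop(s,210,90,120,120,5,'pics/e6.png')
E
```

```text
[589.45753068 214.85768812 234.26824101] [ 0.35414358 -0.7459752  -1.75933643] [-0.04771632  0.00894844  0.03741159] 43.44785340057008
```

View pics/e6.png

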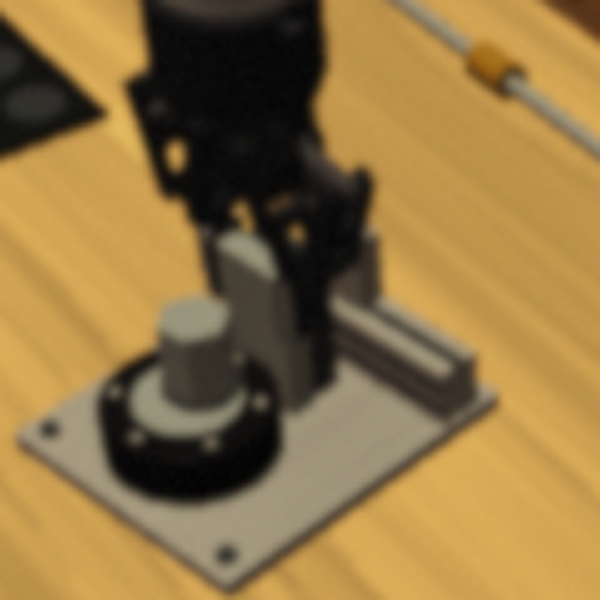

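Request:
{"api": "carry_out", "payload": {
  "motion": [0,0,0,-0.3,0,0,0,0,0,0,-0.4,0,0,0,0,0,0,-0.5,0,0,0,0,0,0,-0.55,0,0,0,0,0,0,-0.6,0,0,0,0,0,0,-0.65,0,0,0,0,0,0,-0.65,0,0,0,0,0,0,-0.65,0,0,0]
}}

```text
time_s: 10.95
eef_pos: [589.3, 214.8, 228.6]
ee_rot: [-3.128, -0.288, -0.001]
wrist_force: [-2.9, -1.0, 6.4]
opening: 43.5
```

Request:
{"api": "carry_out", "payload": {
  "motion": [0,0,0,0.05,0,0,0,0,0.1,0.02,0.05,0,0,0,0,0.15,0.03,0.05,0,0,0,0,0.2,0.04,0.05,0,0,0,0,0.25,0.05,0.05,0,0,0,0,0.3,0.05,0.05,0,0,0,0,0.3,0.05,0.05,0,0,0,0,0.3,0.05,0.05,0,0,0]
}}

```text
time_s: 11.75
eef_pos: [591.5, 215.1, 228.6]
ee_rot: [3.128, 0.288, -0.004]
wrist_force: [-5.6, -0.6, 8.4]
opening: 43.3
```

```bash
python3 - <<'E'
from h import *
st=state();print(st['eef_pos'],st['wrist_force'],st['ft_torque'],st['opening'])
E
```

```text
[591.49301188 215.14854552 228.56055461] [-5.60897395 -0.59815128  8.39575934] [-0.32621539  1.17046103 -0.09629978] 43.27524155308079
```

Request:
{"api": "carry_out", "payload": {
  "motion": [6,0,0,0,0,0,0,6,0,0,0,0,0,0,6,0,0,0,0,0,0,6,0,0,3,0,0,0,6,0,0,7,0,0,0,5,0,0,10,0,0,8,5,-2.2,-0.5,10,0,0,16,5,-4.5,-1,10,0,0,24]
}}

```text
time_s: 12.55
eef_pos: [547.8, 205.3, 329.5]
ee_rot: [2.997, 0.94, 0.006]
wrist_force: [0.1, -1.5, -0.2]
opening: 49.9
```

Request:
{"api": "carry_out", "payload": {
  "motion": [5,0,0,0,0,0,8,5,0,0,0,0,0,12,5,0,0,0,0,0,12,5,0,0,0,0,0,12,5,0,0,0,0,0,12,5,0,0,0,0,0,12,5,0,0,0,0,0,12,5,0,0,0,0,0,12]
}}

```text
time_s: 13.35
eef_pos: [547.2, 205.1, 327.6]
ee_rot: [2.886, 1.24, -0.0]
wrist_force: [-0.3, 0.4, -0.7]
opening: 49.6
```

```bash
python3 - <<'E'
from h import *
s=read_camera('side');cv2.imwrite('pics/side6.png',s);t=read_camera('top');cv2.imwrite('pics/top6.png',t)
st=state();print(st['eef_pos'],st['wrist_force'],st['opening'],R.from_rotvec(st['ee_rot']).as_matrix().round(3))
crop(s,220,110,90,100,6,'pics/e7.png');crop(t,160,150,90,110,5,'pics/e7t.png')
E
```

```text
[547.14388141 205.14298657 327.63118272] [0.07066319 0.13437101 0.19867667] 49.88047659392708 [[ 0.688  0.726 -0.   ]
 [ 0.726 -0.688 -0.   ]
 [-0.    -0.    -1.   ]]
```

View pics/e7.png

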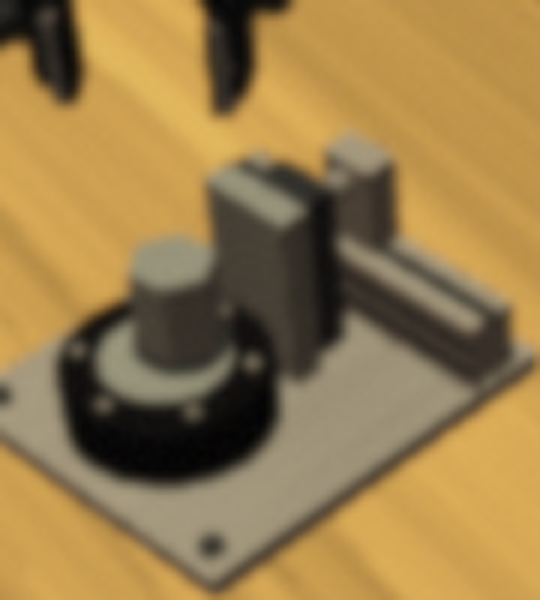

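View pics/e7t.png

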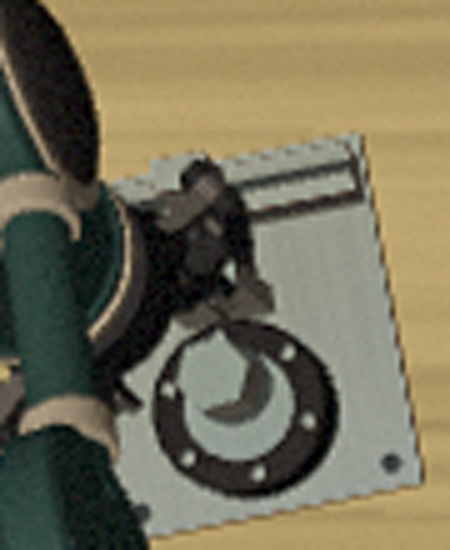

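Request:
{"api": "carry_out", "payload": {
  "motion": [5,0,0,-4,0,0,0,5,0,0,-8,0,0,0,5,0,0,-9.8,0,0,0,5,0,0,-9.8,0,0,0,0,0,0,-9.8,0,0,0,0,0,0,-9.8,0,0,0,0,0,0,-9.8,0,0,0,0,0,0,-9.8,0,0,0]
}}

```text
time_s: 14.25
eef_pos: [547.3, 205.7, 231.1]
ee_rot: [-2.886, -1.24, -0.003]
wrist_force: [-4.4, 3.1, 2.2]
opening: 28.7
```

```bash
cat > st.py <<'E'
from h import *
np.set_printoptions(precision=2,suppress=True)
st=state();m=R.from_rotvec(st['ee_rot']).as_matrix();print(st['time_s'],st['eef_pos'],st['wrist_force'],st['ft_torque'],st['opening'],'ang',np.degrees(np.arctan2(m[1,1],m[0,1])),st['joint_positions'])
E
python3 st.py
```

```text
14.25 [547.31 205.68 231.11] [-4.39  3.11  2.2 ] [ 0.31  0.44 -0.03] 28.746356697745306 ang -43.48218307040775 [0.32 0.26 1.95 0.   0.93 1.07]
```

Request:
{"api": "carry_out", "payload": {
  "motion": [0,-0.05,0.03,0,0,0,6,0,-0.05,0.03,0,0,0,13,0,-0.05,0.03,0,0,0,20,0,-0.05,0.03,0,0,0,27,0,-0.05,0.03,0,0,0,34,0,-0.05,0.03,0,0,0,41,0,-0.05,0.03,0,0,0,48,0,-0.05,0.03,0,0,0,48]
}}

```text
time_s: 15.05
eef_pos: [546.6, 206.0, 231.1]
ee_rot: [-2.129, -2.31, -0.002]
wrist_force: [-4.6, 3.5, 2.2]
opening: 29.1
```

```bash
python3 st.py
```

```text
15.05 [546.65 205.98 231.11] [-4.61  3.46  2.25] [0.48 0.67 0.21] 29.050205331370158 ang 4.683802331920144 [0.32 0.26 1.96 0.   0.93 0.23]
```

Request:
{"api": "carry_out", "payload": {
  "motion": [0,-0.05,0.04,0,0,0,5,0,-0.05,0.04,0,0,0,10,0,-0.05,0.04,0,0,0,15,0,-0.05,0.04,0,0,0,20,0,-0.05,0.04,0,0,0,25,0,-0.05,0.04,0,0,0,28,0,-0.05,0.04,0,0,0,28,0,-0.05,0.04,0,0,0,28]
}}

```text
time_s: 15.85
eef_pos: [546.2, 206.0, 231.1]
ee_rot: [1.511, 2.754, 0.001]
wrist_force: [-6.1, 0.5, 4.1]
opening: 29.1
```

```bash
python3 st.py; python3 - <<'E'
from h import *
s=read_camera('side');cv2.imwrite('pics/side7.png',s)
crop(s,220,110,90,100,6,'pics/e8.png')
E
```

```text
15.85 [546.19 206.05 231.09] [-6.08  0.46  4.07] [0.34 0.66 0.18] 29.129447435712883 ang 32.48731593429559 [ 0.32  0.26  1.96  0.    0.93 -0.25]
```

View pics/e8.png

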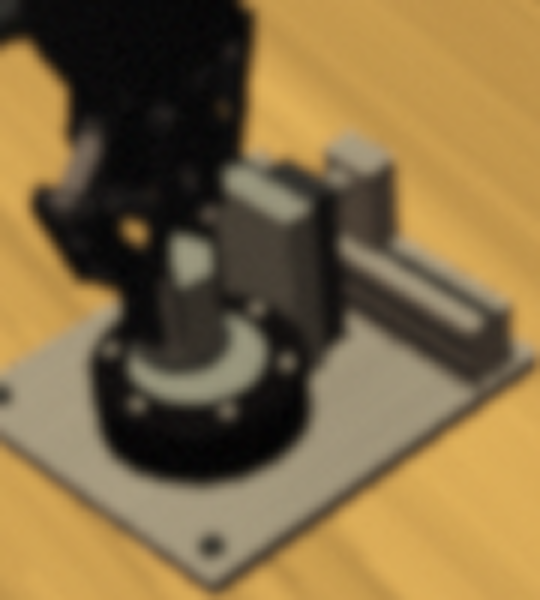

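```bash
python3 - <<'E'
import cv2,numpy as np
a=cv2.imread('pics/side6.png')[125:180,245:290];b=cv2.imread('pics/side7.png')[125:180,245:290]
cv2.imwrite('pics/e9.png',np.hstack([cv2.resize(i,None,fx=8.5,fy=8.5,interpolation=cv2.INTER_CUBIC) for i in(a,b)]))
E
```

```text
(no output)
```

View pics/e9.png

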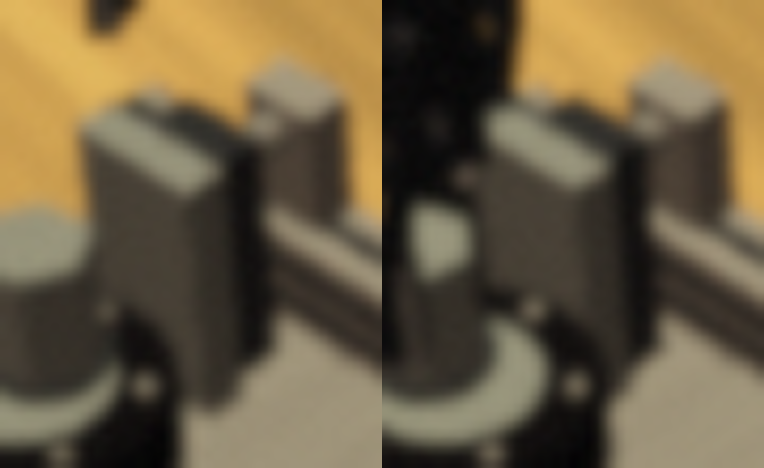

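Request:
{"api": "carry_out", "payload": {
  "motion": [4,0,0,0,0,0,0,4,0,0,0,0,0,0,4,0,0,4,0,0,0,4,0,0,8,0,0,0,6,0,0,10,0,0,8,6,2,0.5,10,0,0,16,6,4.8,1,10,0,0,24,6,4.8,1,10,0,0,32]
}}

```text
time_s: 16.7
eef_pos: [597.2, 216.1, 331.1]
ee_rot: [0.684, 3.061, 0.003]
wrist_force: [0.1, 0.3, -0.1]
opening: 60.0
```

Request:
{"api": "carry_out", "payload": {
  "motion": [6,0,0,0,0,0,8,6,0,0,0,0,0,16,6,0,0,0,0,0,24,6,0,0,0,0,0,32,6,0,0,0,0,0,36,6,0,0,0,0,0,36,6,0,0,0,0,0,36,6,0,0,0,0,0,36]
}}

```text
time_s: 17.5
eef_pos: [594.3, 215.8, 329.8]
ee_rot: [-0.286, 3.128, -0.0]
wrist_force: [0.6, 0.3, 0.1]
opening: 59.7
```

```bash
python3 st.py; python3 - <<'E'
from h import *
s=read_camera('side');cv2.imwrite('pics/side8.png',s)
crop(s,220,110,90,100,6,'pics/e10.png')
E
```

```text
17.5 [594.29 215.77 329.83] [0.56 0.31 0.14] [ 0.02 -0.04 -0.05] 59.72782971315793 ang 100.44290022598528 [ 0.31  0.24  1.78 -0.    1.13 -1.44]
```

View pics/e10.png

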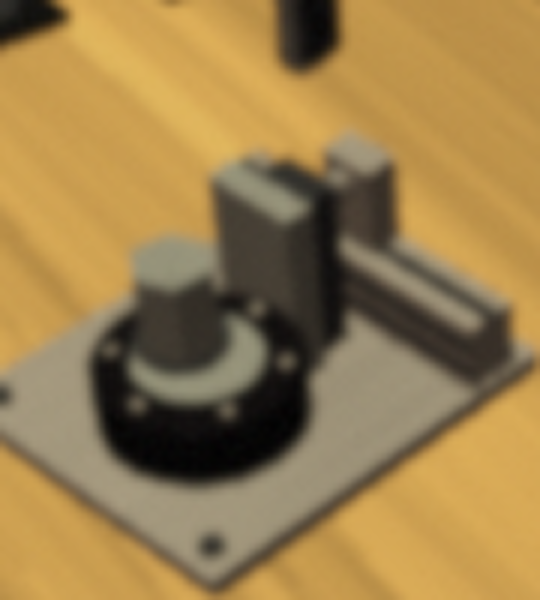

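Request:
{"api": "carry_out", "payload": {
  "motion": [6,0,0,-4,0,0,0,6,0,0,-8,0,0,0,6,0,0,-9.8,0,0,0,6,0,0,-10,0,0,0,0,0,0,-10,0,0,0,0,0,0,-10,0,0,0,0,0,0,-10,0,0,0,0,0,0,-10,0,0,0]
}}

```text
time_s: 18.35
eef_pos: [594.3, 216.1, 230.7]
ee_rot: [-0.288, 3.127, 0.001]
wrist_force: [-2.6, 0.6, -1.1]
opening: 43.1
```

```bash
python3 st.py
```

```text
18.35 [594.3  216.05 230.71] [-2.55  0.6  -1.1 ] [ 0.07  0.25 -0.  ] 43.0658288131735 ang 100.5213229163817 [ 0.31  0.34  1.85  0.    0.95 -1.45]
```

Request:
{"api": "carry_out", "payload": {
  "motion": [0,0,0,0.08,0,0,0,0,0,0,0.16,0,0,0,0,0,0,0.24,0,0,0,0,0,0,0.32,0,0,0,0,0,0,0.4,0,0,0,0,0,0,0.48,0,0,0,0,0,0,0.56,0,0,0,0,0,0,0.64,0,0,0]
}}

```text
time_s: 19.15
eef_pos: [594.2, 215.8, 236.1]
ee_rot: [-0.288, 3.128, -0.0]
wrist_force: [3.3, -0.1, -9.6]
opening: 43.3
```

```bash
python3 st.py
```

```text
19.15 [594.25 215.78 236.13] [ 3.3  -0.11 -9.62] [ 0.12 -0.61  0.05] 43.29896456548093 ang 100.52596071218024 [ 0.31  0.33  1.85 -0.    0.96 -1.45]
```

Request:
{"api": "carry_out", "payload": {
  "motion": [0,0,0,0.08,0,0,0,0,0,0,0.16,0,0,0,0,0,0,0.24,0,0,0,0,0,0,0.32,0,0,0,0,0,0,0.4,0,0,0,0,0,0,0.48,0,0,0,0,0,0,0.56,0,0,0,0,0,0,0.64,0,0,0]
}}

```text
time_s: 19.95
eef_pos: [594.2, 215.9, 242.6]
ee_rot: [-0.288, 3.128, 0.0]
wrist_force: [4.1, 0.2, -10.8]
opening: 42.9
```

```bash
python3 st.py
```

```text
19.95 [594.16 215.85 242.56] [  4.12   0.24 -10.78] [ 0.19 -0.73  0.04] 42.86598390480341 ang 100.52569373002879 [ 0.31  0.33  1.84 -0.    0.97 -1.45]
```

Request:
{"api": "carry_out", "payload": {
  "motion": [0,0.08,0.01,-0.15,0,0,0,0,0.08,0.01,-0.3,0,0,0,0,0.08,0.01,-0.45,0,0,0,0,0.08,0.01,-0.45,0,0,0,0,0.08,0.01,-0.35,0,0,0,0,0.08,0.01,-0.25,0,0,0,0,0.08,0.01,-0.15,0,0,0,0,0.08,0.01,-0.05,0,0,0]
}}

```text
time_s: 20.75
eef_pos: [594.7, 215.8, 241.0]
ee_rot: [0.288, -3.127, 0.001]
wrist_force: [-0.0, -0.4, -7.1]
opening: 43.1
```

```bash
python3 st.py
```

```text
20.75 [594.68 215.78 241.02] [-0.02 -0.43 -7.12] [ 0.09 -0.12 -0.01] 43.06978119981888 ang 100.52840065036867 [ 0.31  0.33  1.84 -0.    0.97 -1.45]
```

Request:
{"api": "carry_out", "payload": {
  "motion": [0,0,0,0.06,0,0,0,0,0,0,0.12,0,0,0,0,0,0,0.18,0,0,0,0,0,0,0.24,0,0,0,0,0,0,0.3,0,0,0,0,0,0,0.36,0,0,0,0,0,0,0.42,0,0,0,0,0,0,0.48,0,0,0]
}}

```text
time_s: 21.55
eef_pos: [594.7, 215.9, 246.8]
ee_rot: [0.288, -3.128, 0.0]
wrist_force: [-3.3, -0.2, -5.4]
opening: 43.0
```

```bash
python3 st.py
```

```text
21.55 [594.7  215.91 246.8 ] [-3.34 -0.15 -5.45] [-0.07  0.42 -0.03] 42.964271022399394 ang 100.52387366103395 [ 0.31  0.32  1.84  0.    0.98 -1.45]
```

Request:
{"api": "carry_out", "payload": {
  "motion": [0,-0.04,0,-0.3,0,0,0,0,-0.04,0,-0.6,0,0,0,0,-0.04,0,-0.9,0,0,0,0,-0.04,0,-1.2,0,0,0,0,-0.04,0,-1.5,0,0,0,0,-0.04,0,-1.7,0,0,0,0,-0.04,0,-1.8,0,0,0,0,-0.04,0,-1.85,0,0,0]
}}

```text
time_s: 22.35
eef_pos: [594.7, 216.2, 230.3]
ee_rot: [-0.288, 3.128, 0.0]
wrist_force: [-7.5, -2.5, 8.6]
opening: 43.4
```

```bash
python3 st.py
```

```text
22.35 [594.73 216.16 230.27] [-7.45 -2.55  8.65] [-0.39  1.35 -0.13] 43.38536185449453 ang 100.52762158798122 [ 0.31  0.34  1.85  0.    0.95 -1.45]
```

Request:
{"api": "carry_out", "payload": {
  "motion": [0,-0.05,0,0,0,0,0,0,-0.1,0,0,0,0,0,0,-0.1,0,-0.05,0,0,0,0,-0.1,0,-0.1,0,0,0,0,-0.1,0,-0.15,0,0,0,0,-0.1,0,-0.15,0,0,0,0,-0.1,0,-0.15,0,0,0,0,-0.1,0,-0.15,0,0,0]
}}

```text
time_s: 23.15
eef_pos: [594.4, 216.1, 230.3]
ee_rot: [-0.288, 3.126, 0.0]
wrist_force: [-7.8, -1.5, 13.6]
opening: 43.6
```

```bash
python3 st.py
```

```text
23.15 [594.36 216.13 230.27] [-7.76 -1.53 13.62] [-0.71  1.43 -0.05] 43.55479965581052 ang 100.53264922713295 [ 0.31  0.34  1.85 -0.    0.95 -1.44]
```

Request:
{"api": "carry_out", "payload": {
  "motion": [6,0,0,0,0,0,0,6,0,0,0,0,0,0,6,0,0,0,0,0,0,6,0,0,3,0,0,0,6,0,0,7,0,0,0,6,0,0,10,0,0,0,6,-5,-5,13,0,0,0,6,-9,-9,16,0,0,0]
}}

```text
time_s: 23.95
eef_pos: [529.4, 151.6, 369.5]
ee_rot: [-0.29, 3.127, -0.0]
wrist_force: [-0.3, -0.8, 0.0]
opening: 60.1
```

Request:
{"api": "carry_out", "payload": {
  "motion": [6,-2,-4,0,0,0,0,6,-4,-8,0,0,0,0,6,-6,-12,0,0,0,0,6,-6,-14,0,0,0,0,6,-6,-14,0,0,0,0,6,-6,-14,0,0,0,0,6,-6,-14,0,0,0,0,6,-6,-14,0,0,0,0]
}}

```text
time_s: 24.75
eef_pos: [469.7, 12.7, 368.5]
ee_rot: [0.29, -3.128, -0.0]
wrist_force: [0.1, -0.8, 0.4]
opening: 59.8
```

```bash
python3 st.py; python3 - <<'E'
from h import *
s=read_camera('side');cv2.imwrite('pics/side9.png',s);t=read_camera('top');cv2.imwrite('pics/top9.png',t)
a=cv2.resize(s[110:210,220:310],(432,480),interpolation=cv2.INTER_CUBIC);b=cv2.resize(t[170:260,165:230],(346,480),interpolation=cv2.INTER_CUBIC)
cv2.imwrite('pics/e11.png',np.hstack([a,b]))
E
```

```text
24.75 [469.72  12.66 368.5 ] [ 0.06 -0.85  0.45] [ 0.03  0.04 -0.  ] 59.80384630726522 ang 100.60559994888605 [-0.03 -0.1   2.07  0.    1.18 -1.78]
```

View pics/e11.png

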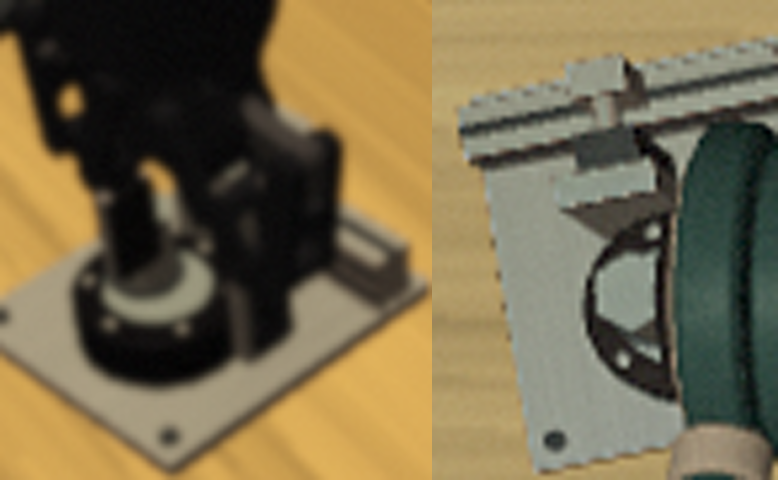

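Request:
{"api": "carry_out", "payload": {
  "motion": [6,-1,4,2,0,0,0,6,-2,8.5,4,0,0,0,6,-3,13,6,0,0,0,6,-4,17.5,8,0,0,0,6,-5,22,8,0,0,0,6,-6,26.5,8,0,0,0,6,-6.5,31,8,0,0,0,6,-7,34,8,0,0,0]
}}

```text
time_s: 25.65
eef_pos: [398.1, 355.1, 448.6]
ee_rot: [-0.293, 3.128, 0.001]
wrist_force: [0.9, -1.1, 0.9]
opening: 59.9
```

```bash
python3 st.py; python3 - <<'E'
from h import *
s=read_camera('side');cv2.imwrite('pics/side10.png',s);t=read_camera('top')
a=cv2.resize(s[110:210,220:310],(432,480),interpolation=cv2.INTER_CUBIC);b=cv2.resize(cv2.imread('pics/side8.png')[110:210,220:310],(346,384),interpolation=cv2.INTER_CUBIC)
b=cv2.resize(b,(346,480))
cv2.imwrite('pics/e12.png',np.hstack([a,b]))
E
```

```text
25.65 [398.13 355.08 448.61] [ 0.87 -1.11  0.92] [0.03 0.04 0.02] 59.93454843385707 ang 100.69771415185504 [ 0.68 -0.03  1.85  0.    1.32 -1.08]
```

View pics/e12.png

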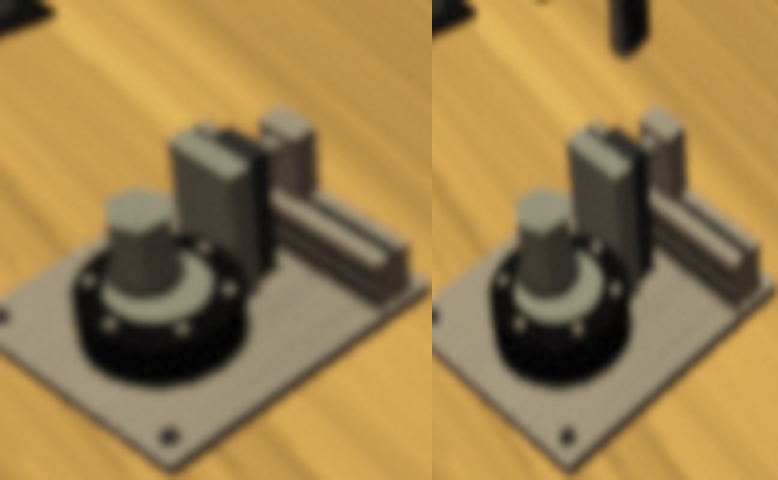

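```bash
python3 -c "
from station import *
print(finish_job())"
```

```text
the job is handed in; nothing more can be done
None
```

The gauge stands upright on the mount plate, nipped between the roller and the sprung shoe, and the job was handed in at about 26 s with the arm well clear.

**What I did:** I took the steel gauge from the rack by its broad faces and set it down on the bench. I then gripped it again by its narrow edges and stood it in the gap on the grey mount. I turned the hex bolt about 76° (1.33 rad) and let it go. No second adjustment was needed.

**Drag check:** I drew the gauge up about 16 mm in all, still in the gap.
- The gripper pushed it a little sideways, so the upward pull read between 5.4 and 10.8 N. The reading taken with almost no side force was 7.1 N.
- Corrected for the side force, the pull is about 7.4 N. Less a weight of about 1.5 to 1.8 N, that leaves roughly 5.6 to 6 N of drag, uncertain by about ±1 N.
- I did not repeat the pull for a cleaner reading.

**Final position:** When I pushed the gauge down it stopped at the plate: pushing further raised the force from 8.6 to 13.6 N with no more movement. That stop was 0.4 mm below where I had gripped it at the start of the pull. During this push the gripper also pressed sideways with about 7.5 N, which ended when it let go. The last pictures show the gauge at the shoe and looking the same as before the draw. I did not touch the bystanders.

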